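Draw the bottom blank from the stack feeder and lay it on the sawing board

ROBOT

A 7-joint arm with a two-finger parallel gripper is mounted at the origin on a cart in front of the work surface, level with it; the furniture and walls round the work are solid. World frame = base frame: x ahead of the robot, y to its left, z up, the work surface at z = 0. Lengths are in mm, angles in rad, forces in N, time in s.
With the tool pointing down it reaches from about 400 to 875 mm from the base axis. Payload 4.4 kg.
Tool frame: the origin (TCP) lies at the very end of the fingers, on their centre line; the grasp point (between the pads) lies 19 mm behind it; z points along the fingers, y is the line along which they close (so a half turn about z gives the same grasp; the last joint's range is limited). The gripper opens to 85 mm and grips with 20 to 120 N. Pads are 22 mm wide; open, the fingers measure 114 mm over their backs; the gripper's body (76 mm by 85 mm) begins 54 mm behind the grasp point. The pads swing forward as they close: fully open they stand 13 mm farther back than shut.
Start: joints at [-1.233, 0.628, 0.038, 1.517, -0.027, 0.996, -0.02], TCP at [255.373, 597.748, 231.313] pointing down, gripper open.
Joint ranges: [-3.06, 3.06], [-0.37, 2.12], [-1.25, 1.32], [0.18, 2.47], [-1.1, 4.24], [0.23, 1.98], [-2.94, 2.94]. Speed limits (rad/s): [2.57, 2.57, 3.14, 3.14, 3.14, 3.14, 3.14].

INTERFACE

Orientations are given as [roll, pitch, yaw] about the fixed x, y, z axes, in that order (R = Rz(yaw) Ry(pitch) Rx(roll)).
In Python, from cell import sensors, get_image, camera_params, order gives the robot as it stands.
- The arm moves only by the shell command python3 -m inch 'ROWS' [OPENING]. ROWS is JSON, a list that holds one entry, the list of rows, each a list of 4 numbers: the shift along the tool's x, y, z in cm, then the turn about the tool's z in degrees. A call has 1 to 8 rows; each row is the pose to reach, as a shift and turn from the pose commanded when the call began, along the tool's axes at that moment; what a row does not reach only later rows make up. A row lasts 1/12 s, in which the tool goes at most 41.7 mm and 7.16 degrees, less where a joint would pass 70% of its speed; a pose out of reach is approached as far as the arm can. A call with a gripper value outside its range is refused whole. OPENING is the finger opening in cm, from 0 to 8.54, set as the call begins (- or left out, the last holds). The fingers move at their own pace and stop on an object; the grip force is fixed at half the most. Time passes only in rows, so rows that repeat a pose let the fingers close. It gives the time, the measured TCP pose, the force, the opening and the grip force at its end, in the units of the state.
- sensors.read_state(): the state, without advancing time (a new reading comes with each control period).
- get_image(name): name is "scene" or "top"; returns the picture (384x512x3 uint8, blue, green, red); there is no depth.
- camera_params(name): a dict with "mtx" (3x3 intrinsics, pixels), "rvec" (rotation vector, rad) and "tvec" (3), from world to camera coordinates, as OpenCV has them. Camera axes: x right, y down, z forward; pixel columns grow to the right and rows downward; lengths in mm; the calibration is good to about 2 mm. A picture is of the moment at which its call begins. camera_params takes no time and is no camera call.
- order.finish_job(): hands the job in; it is judged then, once.
The state is a dict: "clock": time; "qpos": joint angles; "qd": joint speeds; "tau": joint torques, N m; "eef_pos": TCP position; "tool_rot": TCP orientation; "force": force on the tool from outside, world axes, zero at the start; "torque": the same for the moment, N m; "width": finger opening in mm; "gripper_force": force on a finger pad.
Only numpy, scipy, OpenCV 4.12 (cv2) and the standard library are available. Lean on these libraries where they do the work, as an engineer would, in place of code of your own. Each camera call takes 0.05 s, during which the arm holds its last target. There are 200 camera calls.

TASK

Pull the lowest oak blank straight out through the slot of the plywood stack feeder, so that the blanks above it drop down and stay in the feeder. Then lay that blank flat on the middle of the sawing board's bed, lengthwise along its fence, and let go of it.

Things in the scene. Friction and masses are not known exactly. Their poses are not given: they have to be found in the camera images.
- bottom_center (a point): Centre of the lowest of 3 equal loose oak blanks in the feeder, each 32 x 220 x 25 mm (x, y, z), 0.14 kg; y runs along it (towards the feeder's inside), z up. Only this one sticks out of the slot, by 72 to 84 mm; grip that end across its 32 mm width (nothing beside it or within 25 mm under it). Pulling takes a few newtons. A like oak offcut lies on the bench and is not part of the job.
- top_center (a point): Centre (half-way up) of the highest of the 3 oak blanks (same size and axes), wholly inside the feeder. It and the middle blank drop by 25 mm when the lowest is out.
- slot (a point): Outlet of the feeder: a fixed plywood box 64 x 236 mm, 123 mm high, open on top. Point: outer face of its slotted end, mid-width, at floor level, 55 mm above the bench. +y points into the feeder (pull along -y), z up. Slot 38 mm wide, 34 high; the 6 mm plate over it holds back the upper blanks; nothing stands in front of it. A blank is clear with its centre over 110 mm outside this point.
- bed (a point): Sawing board: fixed plywood 140 x 270 x 12 mm on the bench, a wooden fence along one long edge. Point: middle of the free bed (118 x 270 mm), on its upper surface, 12 mm above the bench. +x points to the fence, y along it (+y to the robot's left), z up. The fence begins 59 mm from the point and is 18 mm higher than the bed, 25 mm lower than the feeder's floor: a blank pulled out level passes over it.

How it is judged (in metres and radians):
On the way:
1. the lowest blank is drawn out through the slot, level and in line with the feeder (y of bottom_center in the frame of slot below -0.1 m and x of bottom_center in the frame of slot between -0.04 and 0.04 m and z of bottom_center in the frame of slot between -0.01 and 0.05 m), for 0.05 s.
At the end, for the whole second after the job is handed in: The lowest blank lies flat and at rest on the sawing board, its centre within 35 mm across and 40 mm along of mid-bed, parallel to the fence within 12 degrees; the other two have dropped to the feeder's floor and lie level in it, the top one within 20 mm of its start lengthwise (x of bottom_center in the frame of bed between -0.035 and 0.035 m and y of bottom_center in the frame of bed between -0.04 and 0.04 m and z of bottom_center in the frame of bed between 0.006 and 0.019 m and angle between each of bottom_center, top_center's own z axis and vertical below 0.1 rad and angle between the y axis of bottom_center and the y axis of bed, either way round below 0.22 rad and linear speed of blank_bottom below 0.02 m/s and z of top_center in the frame of slot between 0.031 and 0.044 m and x of top_center in the frame of slot between -0.015 and 0.015 m and y of top_center in the frame of slot between 0.09 and 0.14 m); the robot touches nothing.
It fails at once if the top blank is taken out of the feeder or thrown about (more than 60 mm from its start) (distance of top_center from where it was at the start of the episode above 0.06 m).
It also fails if it takes over 38 s, if anything falls off the work surface, if the arm or the gripper's body presses on something with over 40 N, if the wrist force passes 120 N, or if a joint passes its speed limit or range.

## Working session

There is one attempt and no reset: what is moved stays moved. The work goes in short steps, Python scripts to look and compute and a shell command to move; the robot and the scene stay as the last step left them, time stands still between calls to the robot, and variables do not carry over. Pictures are saved under pics/ and viewed, at most 10 in all, crops included, and the job is handed in when it is done.

```bash
mkdir -p pics; python3 - <<'E'
from cell import sensors,get_image,camera_params
import cv2
for n in("scene","top"):
    cv2.imwrite(f"pics/{n}0.png",get_image(n)); p=camera_params(n); print(n,p)
s=sensors.read_state(); print(s)
E
```

```text
scene {'mtx': array([[396.36010845,   0.        , 259.50584272],
       [  0.        , 396.36010845, 190.44690276],
       [  0.        ,   0.        ,   1.        ]]), 'rvec': array([ 2.25490302, -0.72572809,  0.32487987]), 'tvec': array([-426.27226144,  328.59709401,  697.2178206 ])}
top {'mtx': array([[476.71266279,   0.        , 252.48248483],
       [  0.        , 476.71266279, 195.0723745 ],
       [  0.        ,   0.        ,   1.        ]]), 'rvec': array([ 2.1353364 , -2.15310097,  0.15246732]), 'tvec': array([  44.58903283,  560.05759302, 1194.79455785])}
{'clock': 0.1, 'qpos': array([-1.23279368,  0.62925741,  0.03844728,  1.51825719, -0.02699379,
        0.99628113, -0.0200269 ]), 'qd': array([ 4.08898053e-04, -2.20595704e-03, -9.50017632e-05, -6.46283433e-04,
       -6.72911975e-05, -9.17021896e-04, -8.77434354e-04]), 'tau': array([ 3.98809643e-03, -5.64531112e+01,  1.23077787e+00, -1.93973082e+01,
        1.12963677e-02,  5.44497292e-03,  1.83472122e-05]), 'eef_pos': array([255.15590285, 597.22962399, 230.48208895]), 'tool_rot': array([-3.13990777e+00,  2.35143109e-05,  2.73776471e+00]), 'force': array([-0.12304831,  0.39965552, -0.19065134]), 'torque': array([0.00047667, 0.01909791, 0.02740468]), 'gripper_force': 0.0, 'width': 85.61013636043205}
```

View pics/scene0.png

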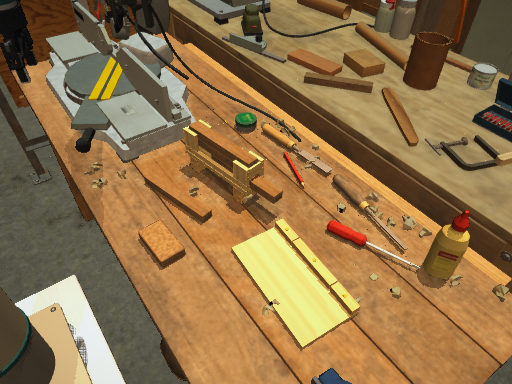

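View pics/top0.png

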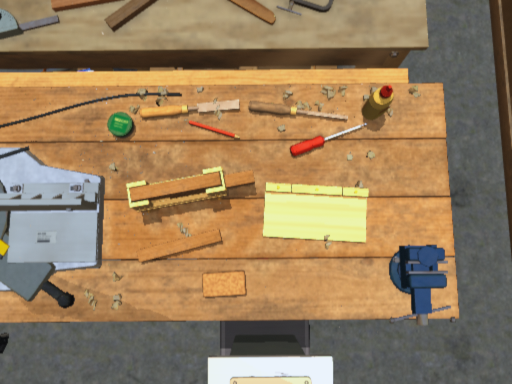

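The top view shows the feeder around (176,190) with the blank sticking out to the right, ending near (254,180). The sawing board is at (316,215) with its fence on the upper side, and the offcut is at (180,245). I'll zoom in on both views to get exact corners.

```bash
cat > h.py <<'E'
import cv2,numpy as np
from cell import sensors,get_image,camera_params
def ray(n,u,v,z):
    p=camera_params(n);R=cv2.Rodrigues(p["rvec"])[0];C=-R.T@p["tvec"].ravel()
    d=R.T@np.linalg.solve(p["mtx"],[u,v,1.]);return C+d*(z-C[2])/d[2]
def proj(n,X):
    p=camera_params(n);return cv2.projectPoints(np.float64(X).reshape(-1,1,3),p["rvec"],p["tvec"],p["mtx"],None)[0].reshape(-1,2)
def crop(n,img,x,y,w,h,k,f):
    c=cv2.resize(img[y:y+h,x:x+w],None,fx=k,fy=k,interpolation=cv2.INTER_CUBIC)
    for i in range(0,w,10):cv2.putText(c,str(x+i),(i*k,8),0,.3,(255,255,255),1) if i%20==0 else 0;cv2.line(c,(i*k,10),(i*k,14),(255,255,255),1)
    for j in range(0,h,10):cv2.putText(c,str(y+j),(0,j*k+4),0,.3,(255,255,255),1)
    cv2.imwrite(f,c)
E
python3 - <<'E'
from h import *
a=cv2.imread("pics/top0.png");b=cv2.imread("pics/scene0.png")
crop("top",a,115,155,150,65,5,"pics/t1.png")
crop("scene",b,175,110,120,100,6,"pics/s1.png")
for n,im in(("top",a),("scene",b)):
    hsv=cv2.cvtColor(im,cv2.COLOR_BGR2HSV)
    m=cv2.inRange(hsv,(22,60,150),(35,255,255))
    cs=cv2.findContours(m,0,2)[0]
    for c in cs:
        if cv2.contourArea(c)>150:
            r=cv2.minAreaRect(c);print(n,cv2.contourArea(c),r);
            if r[0][0]>240:
                for q in cv2.boxPoints(r):print(q,ray(n,*q,12),ray(n,*q,30))
E
```

```text
top 5096.0 ((315.2967834472656, 211.77890014648438), (102.9808120727539, 54.5595703125), 3.416588068008423)
[262.27213 235.9416 ] [456.1952575   15.24653282  12.        ] [455.11697329  15.54964826  30.        ]
[265.52365 181.47902] [600.94733291   4.99723481  12.        ] [597.78718619   5.44775835  30.        ]
[368.32144 187.6162 ] [ 582.02126434 -267.87946707   12.        ] [ 579.13331733 -263.50435886   30.        ]
[365.06992 242.07878] [ 437.97804637 -253.16739549   12.        ] [ 437.16176689 -249.00388017   30.        ]
top 162.5 ((136.97433471679688, 193.50405883789062), (24.798051834106445, 19.443334579467773), 81.02737426757812)
top 166.5 ((213.89865112304688, 179.35812377929688), (24.798051834106445, 19.54730987548828), 81.02737426757812)
scene 209.5 ((77.10343170166016, 370.75860595703125), (32.31098937988281, 14.855627059936523), 68.19859313964844)
scene 280.5 ((346.2500305175781, 294.7500305175781), (33.941123962402344, 13.435027122497559), 45.0)
[329.50003 287.50003] [ 566.94609246 -191.91738674   12.        ] [ 557.17865455 -198.68987808   30.        ]
[339.00003 2
[... 1445 characters left out ...]
248047), (25.814725875854492, 7.917961597442627), 49.398704528808594)
[275.25882 221.63528] [585.59787991  16.40672771  12.        ] [575.36201783   4.40234901  30.        ]
[281.2706  216.48233] [607.6280275   21.07695618  12.        ] [596.83889653   8.95528856  30.        ]
[298.0706  236.08234] [601.6939218  -49.28071522  12.        ] [591.05382097 -59.63540827  30.        ]
[292.0588  241.23529] [580.70367305 -52.89780633  12.        ] [570.59072491 -63.16165914  30.        ]
scene 231.5 ((112.70203399658203, 82.04581451416016), (8.073911666870117, 38.91004180908203), 25.769329071044922)
scene 294.5 ((102.38062286376953, 79.03633117675781), (7.647059440612793, 47.0), 28.072484970092773)
```

View pics/t1.png

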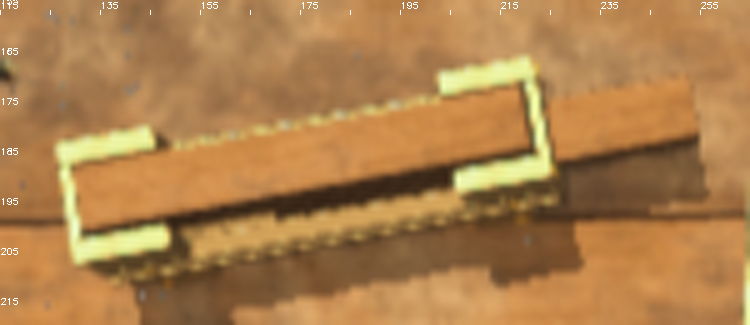

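View pics/s1.png

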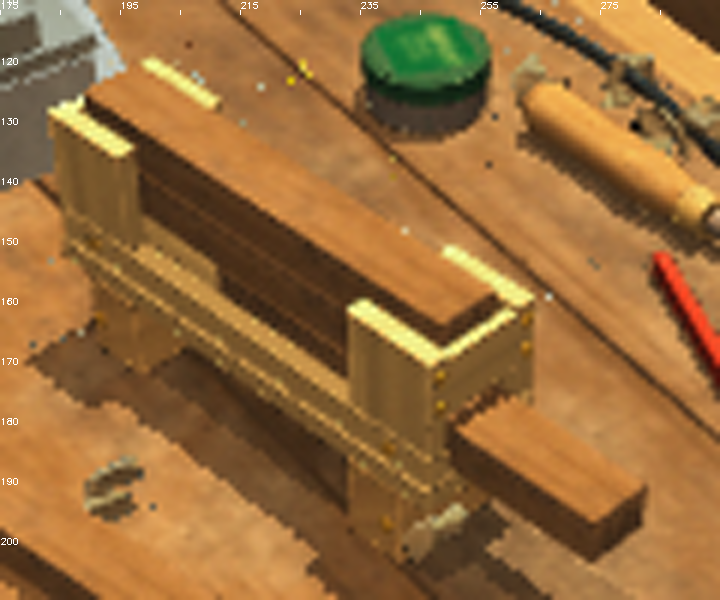

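```bash
python3 - <<'E'
from h import *
np.set_printoptions(precision=1,suppress=True)
for z in(123,178):
    P=np.array([ray("top",u,v,z) for u,v in((221.1,166.4),(225.4,191),(126.4,183.6),(130,207.4))]);print(z,P,np.linalg.norm(P[0]-P[1]),np.linalg.norm(P[0]-P[2]))
    a=P[0]+P[1]-P[2]-P[3];print("yaw of -y:",np.degrees(np.arctan2(a[1],a[0])),"slot",(P[0]+P[1])/2)
E_=[ray("top",u,v,80) for u,v in((253.6,170.4),(254.6,182.4))];print("end",*E_,(E_[0]+E_[1])/2)
print("scene end", ray("scene",282.3,190.5,80),ray("scene",273.8,197.2,80)) # crop (645,487),(593,523)
n=np.array([144.1,-12.5]);
A=np.array([456.2,15.2]);B=np.array([438.,-253.2]);d=(A-B)/np.linalg.norm(A-B);nn=np.array([d[1],-d[0]]);print("bed",(A+B)/2+59*nn,"yaw",np.degrees(np.arctan2(d[1],d[0])))
s=sensors.read_state();print(np.degrees(s['tool_rot']))
E
```

```text
123 [[619.7 115.7 123. ]
 [558.9 105.2 123. ]
 [579.2 345.8 123. ]
 [520.9 335.3 123. ]] 61.741587998852815 233.5986741577689
yaw of -y: -80.30521870784685 slot [589.3 110.5 123. ]
178 [[608.2 111.9 178. ]
 [550.3 101.9 178. ]
 [569.6 330.8 178. ]
 [514.1 320.9 178. ]] 58.764241454314146 222.33391359920688
yaw of -y: -80.30521870784683 slot [579.3 106.9 178. ]
end [617.7  36.5  80. ] [586.9  34.2  80. ] [602.3  35.4  80. ]
scene end [619.4  38.   80. ] [589.7  32.   80. ]
bed [ 506. -123.] yaw 86.12075517607023
[-179.9    0.   156.9]
```

The sizes agree with the given ones: box 62 x 234 mm, blank 31 mm wide, 78 mm sticking out, board 142 x 269 mm. I'll go up first, then cross over to above the protruding end.

```bash
python3 -m inch '[[[0,0,-4,0],[0,0,-8,0],[-53,-36.6,-8,57.2],[-53,-36.6,-8,57.2],[-53,-36.6,-8,57.2],[-53,-36.6,-8,57.2],[-53,-36.6,-8,57.2],[-53,-36.6,-8,57.2]]]' 8.5
```

```text
clock: 0.77
eef_pos: [389.2, 384.3, 311.2]
tool_rot: [-3.141, -0.0, 1.982]
force: [0.1, 0.6, -0.8]
width: 84.9
gripper_force: 0.0
```

```bash
python3 -m inch '[[[-38.8,5.8,0,14],[-38.8,5.8,0,14],[-38.8,5.8,0,14],[-38.8,5.8,0,14],[-38.8,5.8,0,14],[-38.8,5.8,0,14],[-38.8,5.8,0,14],[-38.8,5.8,0,14]]]'
```

```text
clock: 1.43
eef_pos: [567.8, 103.0, 311.0]
tool_rot: [-3.141, -0.0, 1.744]
force: [2.6, 0.5, 0.0]
width: 85.2
gripper_force: 0.0
```

```bash
python3 -m inch '[[[-5.4,2.2,2,0],[-5.4,2.2,5,0],[-5.4,2.2,9,0],[-5.4,2.2,13,0],[-5.4,2.2,16,0],[-5.4,2.2,17,0],[-5.4,2.2,17,0]]]'
python3 - <<'E'
from h import *
s=sensors.read_state();print(s['eef_pos'],s['tool_rot'])
a=get_image("top");b=get_image("scene")
crop("top",a,170,140,130,85,3,"pics/ta.png");crop("scene",b,205,90,130,130,3,"pics/sa.png")
A=cv2.imread("pics/ta.png");B=cv2.imread("pics/sa.png");A=cv2.copyMakeBorder(A,0,B.shape[0]-A.shape[0],0,0,0);cv2.imwrite("pics/c2.png",np.hstack([A,B]))
E
```

```text
clock: 2.02
eef_pos: [596.1, 55.3, 138.5]
tool_rot: [-3.135, -0.0, 1.743]
force: [-0.0, 1.4, -0.2]
width: 85.0
gripper_force: 0.0
[596.09496725  55.33519729 138.50216016] [-3.13539398e+00 -3.47275060e-04  1.74340322e+00]
```

View pics/c2.png

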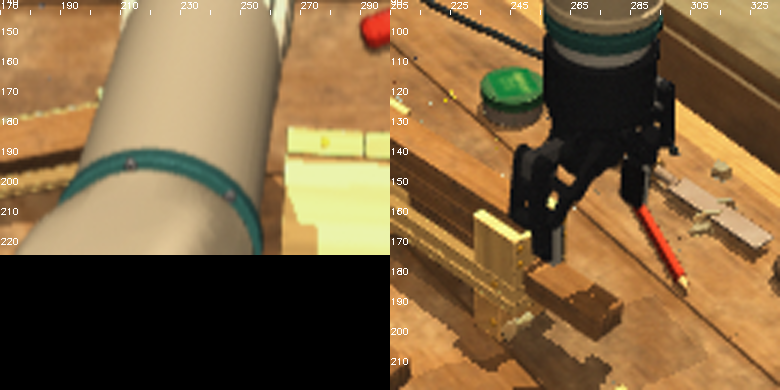

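The arm hides the top view. In the scene view the open fingers straddle the protruding end at about (256,176) and (285,158), with the blank's end at about (278,192), and they stay clear of the feeder. I'll descend and close.

```bash
python3 -m inch '[[[-0.2,0.25,3,0],[-0.2,0.25,6,0],[-0.2,0.25,8,0],[-0.2,0.25,9.2,0],[-0.2,0.25,9.2,0],[-0.2,0.25,9.2,0]]]' && python3 -m inch '[[[0,0,0,0],[0,0,0,0],[0,0,0,0],[0,0,0,0],[0,0,0,0],[0,0,0,0],[0,0,0,0],[0,0,0,0]]]' 2.4
```

```text
clock: 2.62
eef_pos: [602.3, 53.9, 50.8]
tool_rot: [3.139, 0.0, 1.744]
force: [0.0, -0.4, 0.4]
width: 85.1
gripper_force: 0.0
clock: 3.28
eef_pos: [601.7, 53.9, 50.3]
tool_rot: [3.14, -0.0, 1.743]
force: [-0.5, 0.4, 6.2]
width: 31.0
gripper_force: 62.9
```

```bash
python3 -m inch '[[[-0.8,0,0,0],[-2.4,0,0,0],[-4,0,0,0],[-5.6,0,0,0],[-7.2,0,0,0],[-8.8,0,0,0],[-10.4,0,0,0],[-12,0,0,0]]]' && python3 -m inch '[[[-1.5,0,0,0],[-3,0,0,0],[-4.5,0,0,0],[-6,0,0,0],[-7.5,0,0,0],[-7.5,0,0,0],[-7.5,0,0,0]]]'
python3 - <<'E'
from h import *
s=sensors.read_state();print(s['eef_pos'],s['tool_rot'])
a=get_image("top");b=get_image("scene")
crop("scene",b,175,100,180,180,4,"pics/s3.png")
A=cv2.imread("pics/s3.png");cv2.imwrite("pics/s3.png",A[:590]);cv2.imwrite("pics/t3.png",a)
E
```

```text
clock: 3.95
eef_pos: [621.6, -63.8, 49.4]
tool_rot: [-3.141, -0.002, 1.744]
force: [0.1, 2.1, 0.4]
width: 31.0
gripper_force: 62.3
clock: 4.53
eef_pos: [634.3, -139.8, 49.1]
tool_rot: [-3.141, 0.0, 1.741]
force: [0.7, 0.9, -1.0]
width: 31.1
gripper_force: 61.9
[ 634.34394882 -139.84587393   49.13522444] [-3.14129394e+00  4.20379727e-04  1.74112188e+00]
```

View pics/s3.png

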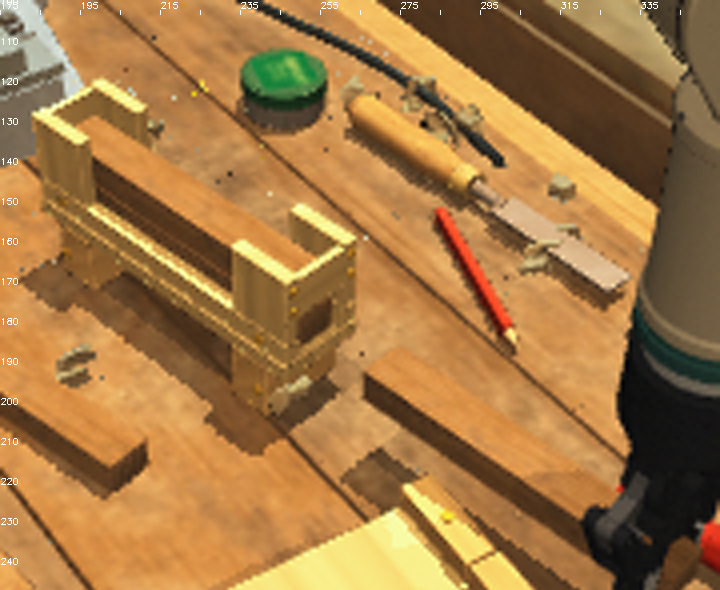

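The lowest blank is out and level: its tail is at about (266,194) in the scene view. The other two have dropped and stayed in the feeder. I'll carry the blank over the bed.

```bash
python3 -m inch '[[[-0.5,-0.5,-2,0],[-1.5,-3,-3,2],[-2.5,-6,-3,5],[-3.5,-9,-3,8],[-4.9,-12,-3,11],[-4.9,-14,-3,13.7],[-4.9,-15,-3,13.7],[-4.9,-15,-3,13.7]]]'
python3 - <<'E'
from h import *
print(ray("scene",266.25,193.75,80),ray("scene",275.75,186.75,80))
b=get_image("scene");s=sensors.read_state();print(s['eef_pos'],s['tool_rot'])
crop("scene",b,200,190,180,150,4,"pics/s4.png")
E
```

```text
clock: 5.3
eef_pos: [493.0, -211.4, 79.3]
tool_rot: [-3.139, -0.001, 1.505]
force: [-0.0, 0.2, -0.0]
width: 31.0
gripper_force: 62.0
[582.23408639  51.02219599  80.        ] [614.65000115  56.8832576   80.        ]
[ 495.57404171 -211.0046875    79.46365697] [ 3.14127211e+00 -1.16384615e-03  1.50650113e+00]
```

View pics/s4.png

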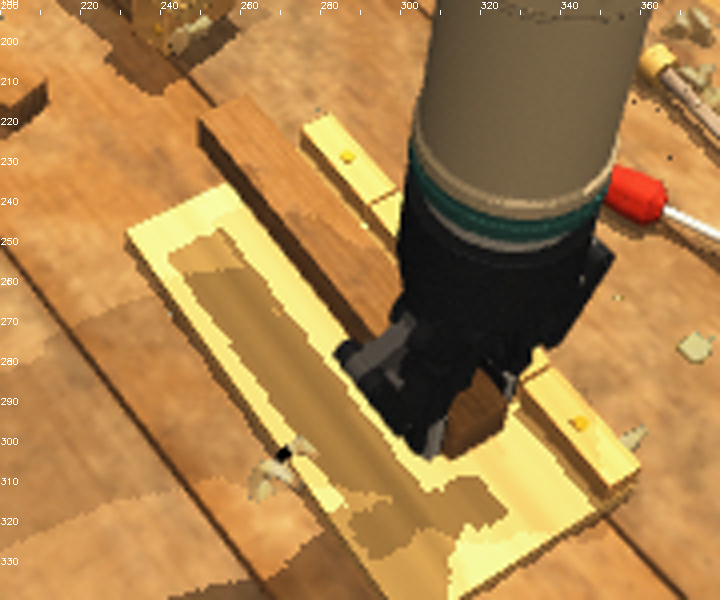

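The blank hangs parallel to the fence, above the middle of the bed; its tail is at about (250,222) and its head at about (318,297). I'll lower it in two stages and watch the force.

```bash
python3 -m inch '[[[0,-0.1,2,0],[0,-0.1,3.5,0],[0,-0.1,4.8,0],[0,-0.1,5.8,0],[0,-0.1,6.2,0],[0,-0.1,6.2,0]]]' && python3 -m inch '[[[0,0,0.3,0],[0,0,0.3,0],[0,0,0.3,0]]]'
```

```text
clock: 5.85
eef_pos: [494.9, -211.1, 16.3]
tool_rot: [-3.141, -0.001, 1.506]
force: [0.3, 0.9, -0.9]
width: 31.3
gripper_force: 62.0
clock: 6.1
eef_pos: [494.7, -212.2, 14.7]
tool_rot: [3.141, 0.0, 1.505]
force: [-0.5, -0.0, -2.3]
width: 31.5
gripper_force: 61.9
```

```bash
python3 -m inch '[[[0,0,0.2,0],[0,0,0.2,0]]]' && python3 -m inch '[[[0,0,0,0],[0,0,0,0],[0,0,0,0],[0,0,0,0],[0,0,0,0],[0,0,0,0]]]' 5.5 && python3 -m inch '[[[0,0,-1,0],[0,0,-3,0],[0,0,-6,0],[0,0,-10,0],[0,0,-14,0],[0,0,-18,0],[0,-4,-20,0],[0,-8,-20,0]]]' && python3 -m inch '[[[-4,0,-2,0],[-8,0,-4,0],[-12,0,-5,0],[-16,0,-5,0],[-16,0,-5,0],[-16,0,-5,0]]]'
python3 - <<'E'
from h import *
b=get_image("scene");a=get_image("top")
crop("scene",b,180,110,180,240,3,"pics/sb.png");crop("top",a,120,150,255,100,2,"pics/tb.png")
B=cv2.imread("pics/sb.png")[:598:,:];A=cv2.imread("pics/tb.png")
A=cv2.resize(A,(B.shape[1],int(A.shape[0]*B.shape[1]/A.shape[1])))
B=B[:598];cv2.imwrite("pics/s5.png",B[:, :][:600]);cv2.imwrite("pics/t5.png",cv2.resize(a[150:250,120:375],None,fx=3,fy=3,interpolation=2))
E
```

```text
clock: 6.27
eef_pos: [494.3, -212.3, 12.5]
tool_rot: [3.141, 0.0, 1.504]
force: [0.2, -0.1, -0.9]
width: 31.3
gripper_force: 61.9
clock: 6.77
eef_pos: [494.2, -212.2, 12.3]
tool_rot: [3.142, -0.0, 1.504]
force: [0.3, 0.6, -0.6]
width: 55.1
gripper_force: 0.0
clock: 7.43
eef_pos: [419.4, -208.5, 216.8]
tool_rot: [3.13, 0.004, 1.507]
force: [-1.0, -0.6, 0.5]
width: 54.9
gripper_force: 0.0
clock: 7.93
eef_pos: [403.2, -369.8, 263.1]
tool_rot: [3.141, 0.002, 1.499]
force: [0.2, -0.4, 0.1]
width: 54.7
gripper_force: 0.0
```

View pics/s5.png

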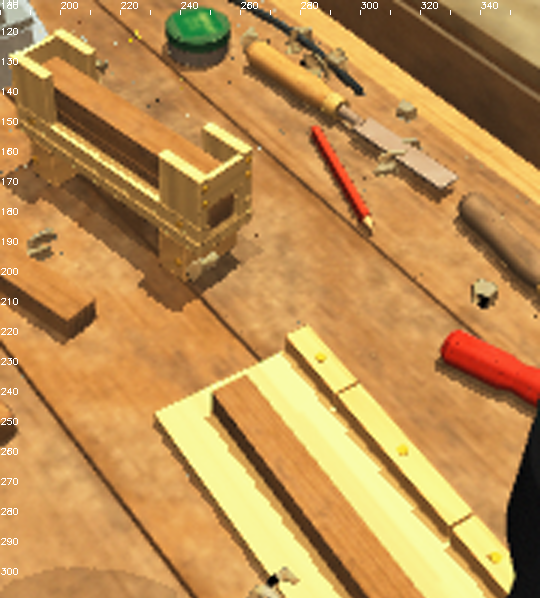

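View pics/t5.png

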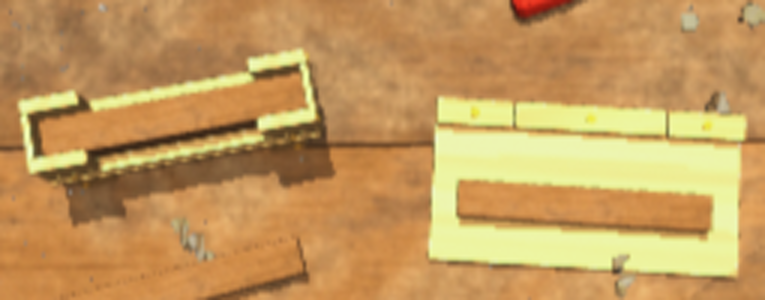

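```bash
python3 - <<'E'
from h import *
c=ray("top",314.8,218.7,37)[:2];d=np.array([.0677,.9977]);n=np.array([d[1],-d[0]]);r=c-np.array([506,-123.])
print(c,"x",r@n,"y",r@d)
from cell import order
if abs(r@n)<30 and abs(r@d)<32: print(order.finish_job())
E
```

```text
[ 497.98464647 -120.33999489] x -8.177000559319305 y 2.111247662138534
the job is handed in; nothing more can be done
None
```

The job is handed in, though no verdict came back: the lowest blank lies flat and released on the bed, parallel to the fence, measured about 8 mm off centre across and 2 mm along, and in the last pictures the other two blanks have dropped and are still in the feeder.

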